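# Load raw beakers on a ware tray and slide it into the drying box

### The arm

A 7-joint arm with a two-finger parallel gripper is mounted at the origin on the work surface. World frame = base frame: x ahead of the robot, y to its left, z up, the work surface at z = 0. Lengths are in m, angles in rad, forces in N, time in s.
With the tool pointing down it reaches from about 0.425 to 0.825 m from the base axis. Payload 3.6 kg.
Tool frame: the origin (TCP) lies between the finger pads; the fingertips stand 25 mm ahead of it and the grasp point (between the pads) lies 6 mm ahead of it; z points along the fingers, y is the line along which they close (so a half turn about z gives the same grasp; the last joint's range is limited). The gripper opens to 93 mm and grips with 3 to 60 N. Pads are 15 mm wide; open, the fingers measure 128 mm over their backs; the gripper's body (75 mm by 188 mm) begins 65 mm behind the grasp point.
Start: joints at [-1.359, 0.615, -0.013, 1.423, 0.008, 1.103, -0.04], TCP at [0.154, 0.632, 0.244] pointing down, gripper open.
Joint ranges: [-3.12, 3.12], [-0.3, 2.06], [-1.34, 1.32], [0.26, 2.42], [-1.36, 4.5], [0.01, 1.98], [-2.84, 2.84]. Speed limits (rad/s): [2.79, 2.79, 3.14, 3.14, 3.14, 3.14, 3.14].

### API

Orientations are given as a unit quaternion [x, y, z, w].
In Python, from bench import r gives the robot as it stands.
- The arm moves only by the tool servo_tool, never from a script. Its argument "motion" is a list of rows, each an object with "xyz": the shift along the world's x, y, z as a fraction of full scale, a list of three; "dr": the turn, a rotation vector about the world's x, y, z as a fraction of full scale, a list of three. In form: [{"xyz": [dx, dy, dz], "dr": [ax, ay, az]}, ...]. A call has 1 to 20 rows; each row shifts and turns the commanded pose from where the row before left it; what a row does not reach is not made up. Full scale, the value 1, is 4 cm for a shift and 6 degrees for a turn. A row lasts 1/8 s, in which the tool goes at most 62.5 mm and 10.7 degrees, less where a joint would pass 70% of its speed; a pose out of reach is approached as far as the arm can. A call with a number of a shift or a turn outside -1 to 1 is refused whole. A call with a gripper value outside its range is refused whole. "hand" is the closure, from -1 (fully open) to 1 (shut), set as the call begins (left out, the last holds). The fingers move at their own pace and stop on an object; "squeeze" is the grip in N (left out, the last holds). Time passes only in rows, so rows that do not move let the fingers close. It gives the time, the measured TCP pose, the force, the opening and the grip force at its end, in the units of the state.
- r.state(): the state, without advancing time (a new reading comes with each control period).
- r.capture(name): name is "side" or "top"; returns a dict with "image" (384x512x3 uint8, red, green, blue), "fovy" (degrees; the focal length in pixels is half the picture's height over the tangent of half this angle, whatever the lens; pixels are square), "cx", "cy" (the principal point, pixels), "rvec" (rotation vector, rad) and "tvec" (3), from world to camera coordinates, as OpenCV has them. Camera axes: x right, y down, z forward; pixel columns grow to the right and rows downward; lengths in m; the calibration is good to about 2 mm. A picture is of the moment at which its call begins. There is no depth.
- r.sign_off(): hands the job in; it is judged then, once.
The state is a dict: "clock": time; "joints": joint angles; "joint_velocities": joint speeds; "effort": joint torques, N m; "eef_pos": TCP position; "eef_rot": TCP orientation; "force": force on the tool from outside, world axes, zero at the start; "ft_torque": the same for the moment, N m; "gripper_width": finger opening in m; "grasp_force": force on a finger pad.
Only numpy, scipy, OpenCV 4.12 (cv2) and the standard library are available. Lean on these libraries where they do the work, as an engineer would, in place of code of your own. Each camera call takes 0.05 s, during which the arm holds its last target. There are 200 camera calls.

### The job

Clear the yellow scraper off the ware tray into the wooden tool caddy and stand every raw-clay beaker on the bench upright on the tray; the unfired clay cracks easily, so hold them with less than 15 N on each finger (8 N is plenty) and set them down without dropping or pressing. Then slide the loaded tray by its grip post into the drying box until it is fully home against the stop, with the beakers still standing, and only then throw the switch on top of the box all the way over. Leave the mug and the lidded jar alone.

Things in the scene. Friction and masses are not known exactly. Their poses are not given: they have to be found in the camera images.
- beaker0: open off-white raw-clay beaker, no handle, nearly straight: 56 mm diameter at the foot, 58 mm at the rim, 75 mm tall, wall 5 mm, base 10 mm, about 0.09 to 0.15 kg; upright on the bench at first; fragile: 5 to 10 N on a finger pad holds it. Origin: centre of its underside, z up its axis. Two to four are present; absent ones are None.
- beaker1: open off-white raw-clay beaker, no handle, nearly straight: 56 mm diameter at the foot, 58 mm at the rim, 75 mm tall, wall 5 mm, base 10 mm, about 0.09 to 0.15 kg; upright on the bench at first; fragile: 5 to 10 N on a finger pad holds it. Origin: centre of its underside, z up its axis. Two to four are present; absent ones are None.
- beaker2: open off-white raw-clay beaker, no handle, nearly straight: 56 mm diameter at the foot, 58 mm at the rim, 75 mm tall, wall 5 mm, base 10 mm, about 0.09 to 0.15 kg; upright on the bench at first; fragile: 5 to 10 N on a finger pad holds it. Origin: centre of its underside, z up its axis. Two to four are present; absent ones are None.
- beaker3: open off-white raw-clay beaker, no handle, nearly straight: 56 mm diameter at the foot, 58 mm at the rim, 75 mm tall, wall 5 mm, base 10 mm, about 0.09 to 0.15 kg; upright on the bench at first; fragile: 5 to 10 N on a finger pad holds it. Origin: centre of its underside, z up its axis. Two to four are present; absent ones are None.
- tray: loose plywood ware tray on the bench, 0.35 kg: 160 mm along its x, 230 mm along y, slippery glide strips below, floor top 11 mm above the bench, a rim 8 mm wide and 23 mm high all round (inside 144 x 214 mm). Four beakers fit two by two at x = +-36, y = +-55 mm. Origin: centre of its underside, z up; the +x end goes into the box first.
- tray_post (a point): centre of the top of the tray's upright wooden grip post, in front of the near rim: tray x = -110 mm, y = 0, height 73 mm. The post is 22 mm along the tray's x and 28 mm along its y. Fully home, the tray's far rim touches a 22 mm high stop bar whose face is at dryer x = 140 mm: tray origin at dryer x = 60 mm, post centre 50 mm out of the mouth.
- scraper: yellow plastic scraper block lying flat on the tray at the start: round-ended slab 100 mm along its x, 40 mm along its y (grip across this), 24 mm thick, 0.06 kg. Origin: centre of its underside.
- caddy: fixed open wooden tool caddy, 160 mm along x, 120 mm along y, 40 mm high, walls and floor 5 mm. Origin: centre of its underside. The scraper may lie in it anyhow.
- dryer: fixed grey drying box, open towards the robot (-x) and below: the tray slides on the bench between cheeks 240 mm apart under a top frame with two vents (underside 100, top face 108 mm high). Splayed lead-ins 30 mm high reach 30 mm out of the mouth, opening to 270 mm. Fan housing on top at x 125 to 185 mm, to 158 mm high. Origin: bench, middle of the mouth; +x into the box.
- switch (a joint): toggle lever switch on the dryer's top, hinge axis along the dryer's x at x = 31 mm, y = 0, z = 130 mm; 0 = off, leaning 0.5 rad towards the dryer's -y; 1.0 rad = fully over, leaning 0.5 rad to its +y; stays where it is left, moves with a light push (about 1 N).
- switch_tip (a point): centre of the round knob (26 mm diameter) on the end of the switch lever, 60 mm from its hinge.
- mug: bystander: blue glazed mug, 72 mm rim diameter, 85 mm tall, with a handle at its +y reaching about 65 mm from its axis. Origin: centre of its underside.
- jar: bystander: white lidded jar, 62 mm diameter, 85 mm tall. Origin: centre of its underside.

How it is judged:
By the outcome, as a careful person would: the job done as asked, in the order asked, and still so for the second after the job is handed in, with the robot touching nothing.
Of beaker0, beaker1, beaker2, beaker3 only 2 to 4 are there at a start; the rules pass over those that are not, and their reading is None.
At some moment in a run one of beaker0, beaker1, beaker2, beaker3, scraper may be knocked a few centimetres aside while the robot is not near it.
It also fails if it takes over 210 s, if anything falls off the work surface, if the arm or the gripper's body presses on something with over 40 N, if the wrist force passes 120 N, or if a joint passes its speed limit or range.

## Working session

There is one attempt and no reset: what is moved stays moved. The work goes in short steps, Python scripts to look and compute and a tool call to move; the robot and the scene stay as the last step left them, time stands still between calls to the robot, and variables do not carry over. Pictures are saved under pics/ and viewed, at most 14 in all, crops included, and the job is handed in when it is done.

Besides the shell and the picture viewer there is one more tool, called as name(argument=value, ...), one argument or row to a line, values as JSON. servo_tool: Moves the arm, as the interface text tells. Shift numbers are shares of 4 cm and turn numbers shares of 6 degrees, none past 1 either way. Its arguments: {"type":"object","properties":{"motion":{"type":"array"},"hand":{"type":"number"},"squeeze":{"type":"number"}},"required":["motion"]}

```bash
ls; mkdir -p pics
python3 - <<'E'
from bench import r
import cv2
s=r.state(); print({k:s[k] for k in('clock','eef_pos','eef_rot','gripper_width')})
for n in('top','side'):
    c=r.capture(n); cv2.imwrite(f'pics/{n}0.png',c['image'][:,:,::-1]); print(n,c['fovy'],c['cx'],c['cy'],c['rvec'],c['tvec'])
E
```

```text
pics
{'clock': 0.0, 'eef_pos': array([0.15356052, 0.63086537, 0.24252   ]), 'eef_rot': array([ 1.19085989e-01,  9.92883171e-01, -1.23251920e-03, -1.30157885e-04]), 'gripper_width': 0.09274454380048452}
top 49.714395214109175 253.90593883551983 188.0891388849375 [ 2.12972237 -2.16307562  0.17700892] [-0.00281017  0.57488428  1.35723469]
side 44.42758142953015 253.48734079328813 184.84427873923678 [ 2.16115374 -0.81371647  0.37751789] [-0.44479341  0.32531865  0.99224865]
```

View pics/top0.png

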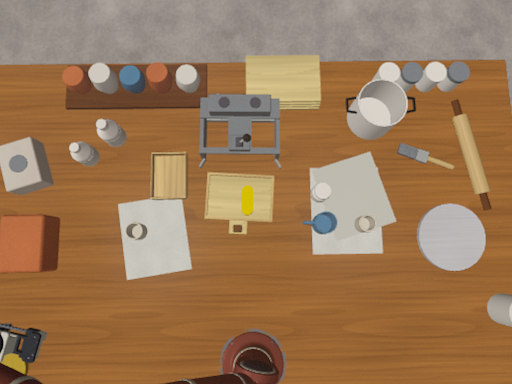

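View pics/side0.png

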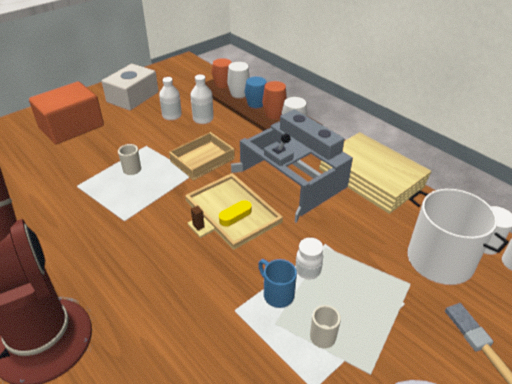

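```bash
cat > h.py <<'E'
from bench import r
import cv2, numpy as np
def cam(n):
    c=r.capture(n); f=c['image'].shape[0]/2/np.tan(np.radians(c['fovy'])/2)
    c['K']=np.array([[f,0,c['cx']],[0,f,c['cy']],[0,0,1.]]); c['R']=cv2.Rodrigues(np.array(c['rvec'],float))[0]; return c
def at(c,uv,z):
    "pixel(s) -> world xy on the plane z"
    uv=np.atleast_2d(np.array(uv,float)); d=np.c_[uv,np.ones(len(uv))]@np.linalg.inv(c['K']).T@c['R']
    o=-c['R'].T@np.array(c['tvec'],float); return (o+d*((z-o[2])/d[:,2])[:,None])[:,:2]
def px(c,p):
    return cv2.projectPoints(np.atleast_2d(np.array(p,float)),np.array(c['rvec'],float),np.array(c['tvec'],float),c['K'],None)[0][:,0]
def crop(c,x,y,w,h,k):
    return cv2.resize(c['image'][y:y+h,x:x+w,::-1],None,fx=k,fy=k,interpolation=cv2.INTER_CUBIC)
def st():
    s=r.state(); print(round(s['clock'],2),np.round(s['eef_pos'],4),np.round(s['eef_rot'],3),'F',np.round(s['force'],1),'w',round(s['gripper_width'],4),'g',s['grasp_force']); return s
E
python3 - <<'E'
from h import *
c=cam('top'); 
A=crop(c,115,210,50,50,6);B=crop(c,340,200,50,50,6);D=crop(c,140,85,150,160,3.75)
D=cv2.resize(D,(500,533)); L=np.vstack([A,B])[:600]
im=np.zeros((600,800,3),np.uint8); im[:600,:300]=L; im[:533,300:]=D
cv2.imwrite('pics/z0.png',im)
print(at(c,[[254,355],[137,231],[365,224],[240,197]],0))
E
```

```text
[[ 0.02686783 -0.00355732]
 [ 0.43882389  0.39057178]
 [ 0.45050777 -0.39378468]
 [ 0.55099317  0.03657738]]
```

View pics/z0.png

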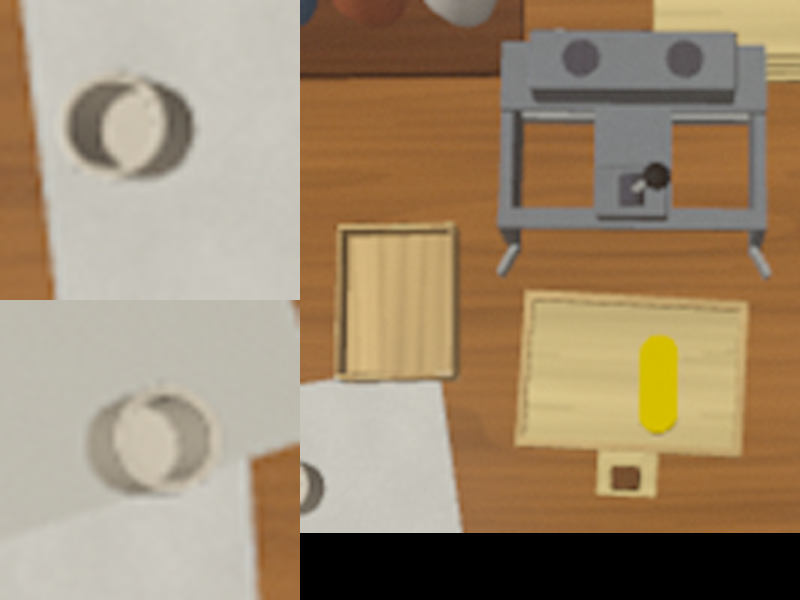

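Run:
```python
from h import *
c=cam('top'); P=lambda n,uv,z:print(n,np.round(at(c,uv,z),4).tolist())
q=at(c,[[207.5,172.3],[274.4,175.3],[272.3,221.5],[204.2,218.2]],.023)
print('tray',q.mean(0),'sides',[np.linalg.norm(q[i]-q[i-1]).round(4) for i in range(4)],'yaw',np.degrees([np.arctan2(*(q[0]-q[3])[::-1]),np.arctan2(*(q[1]-q[2])[::-1]),np.arctan2(*(q[0]-q[1])[::-1])-np.pi/2]))
P('dryerfront',[[199.4,153.4],[279.8,153.7]],.108)
P('knob',[[246.8,137.8]],.1826)
P('leadtips',[[199.6,166.8],[280.6,167.2]],.03)
q=at(c,[[151.4,152.2],[186.5,151.6],[187.1,198.4],[150.8,199.3]],.04);print('caddy',q.mean(0),q.round(3).tolist())
P('beakL',[[134.2,231.2]],.075);P('beakR',[[367.3,223.2]],.075)
P('post',[[140+326/3.333,85+478/3.333]],.073)
hsv=cv2.cvtColor(c['image'],cv2.COLOR_RGB2HSV)
m=((hsv[...,1]>200)&(hsv[...,0]>22)&(hsv[...,0]<35)&(hsv[...,2]>150)).astype(np.uint8); m[:150]=0;m[250:]=0
k=max(cv2.findContours(m,0,1)[0],key=cv2.contourArea);R=cv2.minAreaRect(k);print('scraper px',R);b=at(c,cv2.boxPoints(R),.035);print(b.round(4).tolist(),b.mean(0))
# side view of rims
s=cam('side')
for n,p in (('L',at(c,[[134.2,231.2]],.075)[0]),('R',at(c,[[367.3,223.2]],.075)[0])): print(n,px(s,[[*p,.075],[*p,0]]).round(1).tolist())
im=np.hstack([crop(s,105,130,50,60,8),crop(s,300,290,50,60,8)]);cv2.imwrite('pics/z1.png',im)
```

```text
tray [0.54923206 0.03736197] sides [np.float64(0.1587), np.float64(0.2311), np.float64(0.1596), np.float64(0.2313)] yaw [-3.99075937 -3.92695185 -3.43974771]
dryerfront [[0.6821, 0.1651], [0.6774, -0.0975]]
knob [[0.7115, 0.0094]]
leadtips [[0.6538, 0.1737], [0.6485, -0.1051]]
caddy [0.62418237 0.27643539] [[0.705, 0.338], [0.706, 0.218], [0.544, 0.214], [0.542, 0.336]]
beakL [[0.4342, 0.3794]]
beakR [[0.4483, -0.3805]]
post [[0.438, 0.0433]]
scraper px ((247.0, 200.0), (28.0, 10.0), 90.0)
[[0.584, 0.0286], [0.5835, -0.0055], [0.4879, -0.004], [0.4884, 0.0297]] [0.53596538 0.0122051 ]
L [[127.5, 149.4], [131.7, 169.4]]
R [[324.3, 314.6], [320.7, 335.0]]
```

View pics/z1.png

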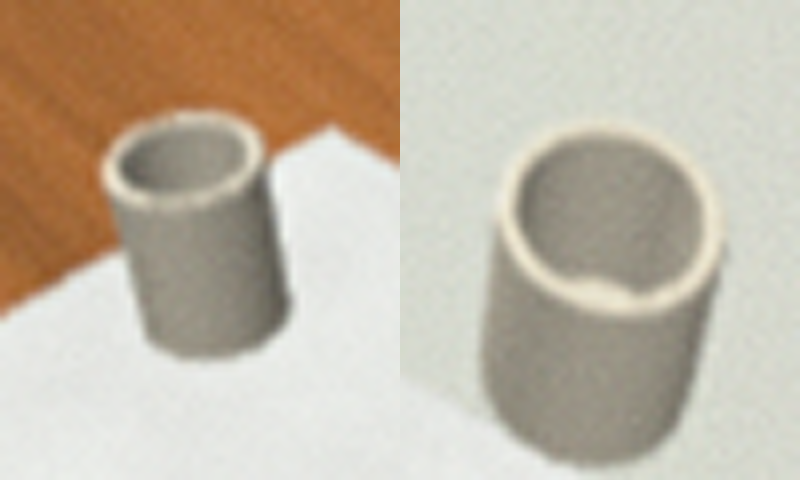

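servo_tool(
  motion=[
    {"xyz": [0.48, -0.77, 0], "dr": [0, 0, 0.12]},
    {"xyz": [0.48, -0.77, 0], "dr": [0, 0, 0.12]},
    {"xyz": [0.48, -0.77, 0], "dr": [0, 0, 0.12]},
    {"xyz": [0.48, -0.77, 0], "dr": [0, 0, 0.12]},
    {"xyz": [0.48, -0.77, 0], "dr": [0, 0, 0.12]},
    {"xyz": [0.48, -0.77, 0], "dr": [0, 0, 0.12]},
    {"xyz": [0.48, -0.77, 0], "dr": [0, 0, 0.12]},
    {"xyz": [0.48, -0.77, 0], "dr": [0, 0, 0.12]},
    {"xyz": [0.48, -0.77, 0], "dr": [0, 0, 0.12]},
    {"xyz": [0.48, -0.77, 0], "dr": [0, 0, 0.12]},
    {"xyz": [0.48, -0.77, 0], "dr": [0, 0, 0.12]},
    {"xyz": [0.48, -0.77, 0], "dr": [0, 0, 0.12]},
    {"xyz": [0.48, -0.77, 0], "dr": [0, 0, 0.12]},
    {"xyz": [0.48, -0.77, 0], "dr": [0, 0, 0.12]},
    {"xyz": [0.48, -0.77, 0], "dr": [0, 0, 0.12]},
    {"xyz": [0.48, -0.77, 0], "dr": [0, 0, 0.12]},
    {"xyz": [0.48, -0.77, 0], "dr": [0, 0, 0.12]},
    {"xyz": [0.48, -0.77, 0], "dr": [0, 0, 0.12]},
    {"xyz": [0.48, -0.77, 0], "dr": [0, 0, 0.12]},
    {"xyz": [0.48, -0.77, 0], "dr": [0, 0, 0.12]},
  ],
  hand=-1,
  squeeze=8,
)

```text
clock: 2.75
eef_pos: [0.5382, 0.0145, 0.2437]
eef_rot: [-0.007, 1.0, 0.0, 0.0]
force: [0.6, 0.9, -0.8]
gripper_width: 0.0927
grasp_force: 0.0
```

Run:
```python
from h import *
st();c=cam('top');s=cam('side')
print('R side est',at(s,[[326,317]],.075),'L',at(s,[[127.9,150]],.075))
im=np.hstack([crop(c,0,150,260,234,1.54),crop(s,100,130,260,234,1.54)]);cv2.imwrite('pics/z2.png',im)
```

```text
2.75 [0.5382 0.0145 0.2437] [-0.007  1.     0.     0.   ] F [ 0.6  0.9 -0.8] w 0.0927 g 0.0
R side est [[ 0.44679685 -0.38660356]] L [[0.4336936  0.37601224]]
```

View pics/z2.png

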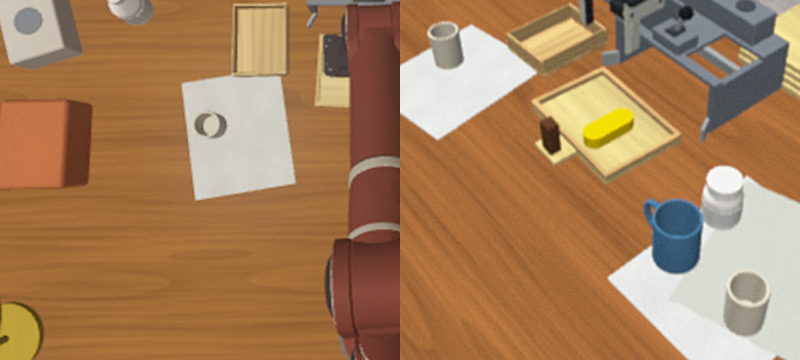

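servo_tool(
  motion=[
    {"xyz": [-0.06, -0.08, -0.8]},
    {"xyz": [0, 0, -0.8]},
    {"xyz": [0, 0, -0.8]},
    {"xyz": [0, 0, -0.8]},
    {"xyz": [0, 0, -0.6]},
    {"xyz": [0, 0, -0.5]},
    {"xyz": [0, 0, -0.4]},
    {"xyz": [0, 0, -0.25]},
    {"xyz": [0, 0, -0.1]},
    {"xyz": [0, 0, 0]},
    {"xyz": [0, 0, 0]},
  ],
)

```text
validation failed for argument at $.mo...
```

servo_tool(
  motion=[
    {"xyz": [0, 0, 0]},
    {"xyz": [0, 0, 0]},
    {"xyz": [0, 0, 0]},
    {"xyz": [0, 0, 0]},
    {"xyz": [0, 0, 0]},
    {"xyz": [0, 0, 0]},
    {"xyz": [0, 0, 0]},
    {"xyz": [0, 0, 0]},
  ],
  hand=1,
  squeeze=12,
)

```text
validation failed for argument at $.mo...
```

servo_tool(
  motion=[
    {"xyz": [-0.06, -0.08, -0.8], "dr": [0, 0, 0]},
    {"xyz": [0, 0, -0.8], "dr": [0, 0, 0]},
    {"xyz": [0, 0, -0.8], "dr": [0, 0, 0]},
    {"xyz": [0, 0, -0.8], "dr": [0, 0, 0]},
    {"xyz": [0, 0, -0.6], "dr": [0, 0, 0]},
    {"xyz": [0, 0, -0.5], "dr": [0, 0, 0]},
    {"xyz": [0, 0, -0.4], "dr": [0, 0, 0]},
    {"xyz": [0, 0, -0.25], "dr": [0, 0, 0]},
    {"xyz": [0, 0, -0.1], "dr": [0, 0, 0]},
    {"xyz": [0, 0, 0], "dr": [0, 0, 0]},
    {"xyz": [0, 0, 0], "dr": [0, 0, 0]},
  ],
)

```text
clock: 4.22
eef_pos: [0.5358, 0.0123, 0.0422]
eef_rot: [-0.006, 1.0, -0.0, 0.001]
force: [-0.6, 0.0, -0.7]
gripper_width: 0.0926
grasp_force: 0.0
```

servo_tool(
  motion=[
    {"xyz": [0, 0, 0], "dr": [0, 0, 0]},
    {"xyz": [0, 0, 0], "dr": [0, 0, 0]},
    {"xyz": [0, 0, 0], "dr": [0, 0, 0]},
    {"xyz": [0, 0, 0], "dr": [0, 0, 0]},
    {"xyz": [0, 0, 0], "dr": [0, 0, 0]},
    {"xyz": [0, 0, 0], "dr": [0, 0, 0]},
    {"xyz": [0, 0, 0], "dr": [0, 0, 0]},
    {"xyz": [0, 0, 0], "dr": [0, 0, 0]},
  ],
  hand=1,
  squeeze=12,
)

```text
clock: 5.22
eef_pos: [0.5353, 0.0122, 0.0416]
eef_rot: [-0.006, 1.0, -0.0, -0.0]
force: [-0.0, -0.3, 0.5]
gripper_width: 0.0403
grasp_force: 11.9
```

servo_tool(
  motion=[
    {"xyz": [0, 0, 0.4], "dr": [0, 0, 0]},
    {"xyz": [0, 0, 0.8], "dr": [0, 0, 0]},
    {"xyz": [0, 0, 0.8], "dr": [0, 0, 0]},
    {"xyz": [0.1, 0.3, 0.5], "dr": [0, 0, 0]},
    {"xyz": [0.3, 0.9, 0], "dr": [0, 0, 0]},
    {"xyz": [0.3, 0.9, 0], "dr": [0, 0, 0]},
    {"xyz": [0.3, 0.9, 0], "dr": [0, 0, 0]},
    {"xyz": [0.3, 0.9, 0], "dr": [0, 0, 0]},
    {"xyz": [0.3, 0.9, 0], "dr": [0, 0, 0]},
    {"xyz": [0.3, 0.9, 0], "dr": [0, 0, 0]},
    {"xyz": [0.2, 0.6, 0], "dr": [0, 0, 0]},
    {"xyz": [0.1, 0.3, 0], "dr": [0, 0, 0]},
    {"xyz": [0, 0, 0], "dr": [0, 0, 0]},
    {"xyz": [0, 0, 0], "dr": [0, 0, 0]},
  ],
)

```text
clock: 6.98
eef_pos: [0.6234, 0.2743, 0.1418]
eef_rot: [-0.005, 1.0, -0.001, -0.0]
force: [-0.3, 0.1, -0.2]
gripper_width: 0.0399
grasp_force: 11.9
```

servo_tool(
  motion=[
    {"xyz": [0, 0.03, -0.7], "dr": [0, 0, 0]},
    {"xyz": [0, 0, -0.7], "dr": [0, 0, 0]},
    {"xyz": [0, 0, -0.5], "dr": [0, 0, 0]},
    {"xyz": [0, 0, -0.35], "dr": [0, 0, 0]},
    {"xyz": [0, 0, -0.2], "dr": [0, 0, 0]},
    {"xyz": [0, 0, -0.1], "dr": [0, 0, 0]},
    {"xyz": [0, 0, 0], "dr": [0, 0, 0]},
    {"xyz": [0, 0, 0], "dr": [0, 0, 0]},
  ],
)

```text
clock: 7.98
eef_pos: [0.6238, 0.2778, 0.0404]
eef_rot: [-0.006, 1.0, 0.0, 0.001]
force: [-0.2, -0.1, -0.1]
gripper_width: 0.0402
grasp_force: 11.9
```

servo_tool(
  motion=[
    {"xyz": [0, 0, 0], "dr": [0, 0, 0]},
    {"xyz": [0, 0, 0], "dr": [0, 0, 0]},
    {"xyz": [0, 0, 0], "dr": [0, 0, 0]},
    {"xyz": [0, 0, 0], "dr": [0, 0, 0]},
  ],
  hand=-0.3,
)

```text
clock: 8.48
eef_pos: [0.6233, 0.2776, 0.0397]
eef_rot: [-0.006, 1.0, -0.0, 0.0]
force: [-0.2, 0.8, -0.0]
gripper_width: 0.0601
grasp_force: 0.0
```

servo_tool(
  motion=[
    {"xyz": [0, 0, 0.5], "dr": [0, 0, 0]},
    {"xyz": [0, 0, 0.9], "dr": [0, 0, 0]},
    {"xyz": [0, 0, 0.9], "dr": [0, 0, 0]},
    {"xyz": [0, 0, 0.9], "dr": [0, 0, 0]},
    {"xyz": [0, 0, 0.8], "dr": [0, 0, 0]},
    {"xyz": [-0.7, 0, 0], "dr": [0, 0, 0]},
    {"xyz": [-0.8, 0, 0], "dr": [0, 0, 0]},
    {"xyz": [-0.5, 0, 0], "dr": [0, 0, 0]},
    {"xyz": [0, 0, 0], "dr": [0, 0, 0]},
    {"xyz": [0, 0, 0], "dr": [0, 0, 0]},
  ],
)

```text
clock: 9.72
eef_pos: [0.5446, 0.2774, 0.2006]
eef_rot: [-0.006, 1.0, 0.0, 0.001]
force: [0.3, -1.4, 0.0]
gripper_width: 0.0606
grasp_force: 0.0
```

Run:
```python
from h import *
st();c=cam('top');s=cam('side')
im=np.hstack([crop(c,100,90,300,170,1.33),crop(s,80,100,300,260,1.33)[:226]]);im=np.vstack([im,np.hstack([crop(c,115,205,50,50,6),np.zeros((300,20,3),np.uint8),crop(c,340,200,50,50,6)])]) if 0 else im
print(im.shape);cv2.imwrite('pics/z3.png',im)
```

```text
9.72 [0.5446 0.2774 0.2006] [-0.006  1.     0.     0.001] F [ 0.3 -1.4  0. ] w 0.0606 g 0.0
(226, 798, 3)
```

View pics/z3.png

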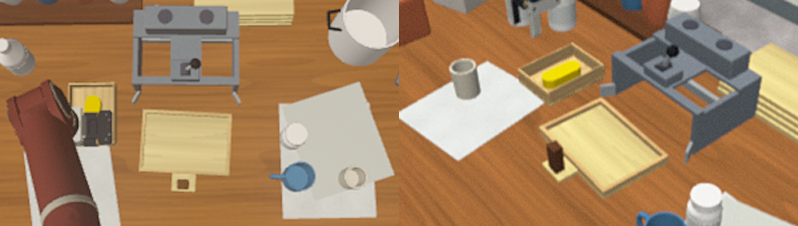

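Run:
```python
from h import *
a=cv2.imread('pics/side0.png');b=cam('side')['image'][:,:,::-1]
for n,(x,y,w,h) in dict(L=(110,135,45,50),R=(300,285,50,70)).items():
    t=a[y:y+h,x:x+w];m=cv2.matchTemplate(b,t,cv2.TM_CCOEFF_NORMED);print(n,cv2.minMaxLoc(m)[1],np.array(cv2.minMaxLoc(m)[3])-(x,y))
```

```text
L 0.9986546635627747 [0 0]
R 0.9958899617195129 [0 0]
```

servo_tool(
  motion=[
    {"xyz": [-0.5, 0.45, 0], "dr": [0, 0, 0]},
    {"xyz": [-0.7, 0.65, 0], "dr": [0, 0, 0]},
    {"xyz": [-0.7, 0.65, 0], "dr": [0, 0, 0]},
    {"xyz": [-0.6, 0.55, 0], "dr": [0, 0, 0]},
    {"xyz": [-0.27, 0.22, 0], "dr": [0, 0, 0]},
    {"xyz": [0, 0, -0.5], "dr": [0, 0, 0]},
    {"xyz": [0, 0, -0.7], "dr": [0, 0, 0]},
    {"xyz": [0, 0, -0.7], "dr": [0, 0, 0]},
    {"xyz": [0, 0, -0.6], "dr": [0, 0, 0]},
    {"xyz": [0, 0, -0.5], "dr": [0, 0, 0]},
    {"xyz": [0, 0, -0.35], "dr": [0, 0, 0]},
    {"xyz": [0, 0, -0.2], "dr": [0, 0, 0]},
    {"xyz": [0, 0, -0.08], "dr": [0, 0, 0]},
    {"xyz": [0, 0, 0], "dr": [0, 0, 0]},
    {"xyz": [0, 0, 0], "dr": [0, 0, 0]},
  ],
  hand=-1,
  squeeze=8,
)

```text
clock: 11.75
eef_pos: [0.4328, 0.3786, 0.055]
eef_rot: [-0.006, 1.0, 0.0, 0.0]
force: [-0.0, 0.1, 1.0]
gripper_width: 0.093
grasp_force: 0.0
```

servo_tool(
  motion=[
    {"xyz": [0, 0, 0], "dr": [0, 0, 0]},
    {"xyz": [0, 0, 0], "dr": [0, 0, 0]},
    {"xyz": [0, 0, 0], "dr": [0, 0, 0]},
    {"xyz": [0, 0, 0], "dr": [0, 0, 0]},
    {"xyz": [0, 0, 0], "dr": [0, 0, 0]},
    {"xyz": [0, 0, 0], "dr": [0, 0, 0]},
  ],
  hand=0,
)

```text
clock: 12.5
eef_pos: [0.4327, 0.3789, 0.0546]
eef_rot: [-0.006, 1.0, 0.0, 0.0]
force: [0.6, 1.9, 1.7]
gripper_width: 0.0587
grasp_force: 8.0
```

servo_tool(
  motion=[
    {"xyz": [0, 0, 0.15], "dr": [0, 0, 0]},
    {"xyz": [0, 0, 0.35], "dr": [0, 0, 0]},
    {"xyz": [0, 0, 0.6], "dr": [0, 0, 0]},
    {"xyz": [0, 0, 0.6], "dr": [0, 0, 0]},
    {"xyz": [0, 0, 0.5], "dr": [0, 0, 0]},
    {"xyz": [0.09, -0.22, 0.3], "dr": [0, 0, 0]},
    {"xyz": [0.18, -0.44, 0], "dr": [0, 0, 0]},
    {"xyz": [0.27, -0.65, 0], "dr": [0, 0, 0]},
    {"xyz": [0.3, -0.73, 0], "dr": [0, 0, 0]},
    {"xyz": [0.3, -0.73, 0], "dr": [0, 0, 0]},
    {"xyz": [0.3, -0.73, 0], "dr": [0, 0, 0]},
    {"xyz": [0.3, -0.73, 0], "dr": [0, 0, 0]},
    {"xyz": [0.3, -0.73, 0], "dr": [0, 0, 0]},
    {"xyz": [0.3, -0.73, 0], "dr": [0, 0, 0]},
    {"xyz": [0.27, -0.65, 0], "dr": [0, 0, 0]},
    {"xyz": [0.2, -0.5, 0], "dr": [0, 0, 0]},
    {"xyz": [0.12, -0.3, 0], "dr": [0, 0, 0]},
    {"xyz": [0.04, -0.1, 0], "dr": [0, 0, 0]},
    {"xyz": [0, 0, 0], "dr": [0, 0, 0]},
    {"xyz": [0, 0, 0], "dr": [0, 0, 0]},
  ],
)

```text
clock: 15.0
eef_pos: [0.5509, 0.0899, 0.1543]
eef_rot: [-0.007, 1.0, 0.0, -0.0]
force: [1.2, 0.3, -2.0]
gripper_width: 0.0585
grasp_force: 8.0
```

Run:
```python
from h import *
st();s=cam('side');c=cam('top')
a=cv2.imread('pics/side0.png');b=s['image'][:,:,::-1];x,y,w,h=(195,202,20,30);m=cv2.matchTemplate(b,np.ascontiguousarray(a[y-2:y+h,x-8:x+w]),cv2.TM_CCOEFF_NORMED);print('post shift',cv2.minMaxLoc(m)[1],np.array(cv2.minMaxLoc(m)[3])-(x-8,y-2))
cv2.imwrite('pics/z4.png',np.hstack([crop(s,160,90,150,150,2.6),crop(c,190,120,150,150,2.6)]))
```

```text
15.0 [0.5509 0.0899 0.1543] [-0.007  1.     0.    -0.   ] F [ 1.2  0.3 -2. ] w 0.0585 g 8.000025758519769
post shift 0.998017430305481 [0 0]
```

View pics/z4.png

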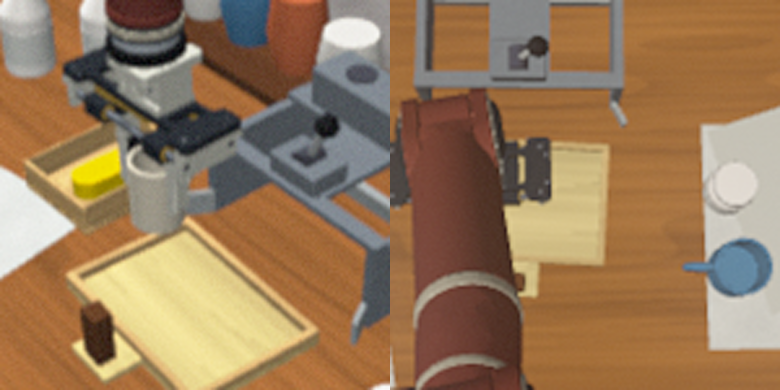

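servo_tool(
  motion=[
    {"xyz": [0, 0, -0.2], "dr": [0, 0, 0]},
    {"xyz": [0, 0, -0.4], "dr": [0, 0, 0]},
    {"xyz": [0, 0, -0.5], "dr": [0, 0, 0]},
    {"xyz": [0, 0, -0.4], "dr": [0, 0, 0]},
    {"xyz": [0, 0, -0.3], "dr": [0, 0, 0]},
    {"xyz": [0, 0, -0.2], "dr": [0, 0, 0]},
    {"xyz": [0, 0, -0.1], "dr": [0, 0, 0]},
    {"xyz": [0, 0, -0.04], "dr": [0, 0, 0]},
    {"xyz": [0, 0, 0], "dr": [0, 0, 0]},
    {"xyz": [0, 0, 0], "dr": [0, 0, 0]},
  ],
)

```text
clock: 16.35
eef_pos: [0.5516, 0.0888, 0.0692]
eef_rot: [-0.006, 1.0, 0.0, 0.0]
force: [0.1, -0.3, -2.6]
gripper_width: 0.0582
grasp_force: 8.0
```

servo_tool(
  motion=[
    {"xyz": [0, 0, -0.02], "dr": [0, 0, 0]},
    {"xyz": [0, 0, 0], "dr": [0, 0, 0]},
    {"xyz": [0, 0, 0], "dr": [0, 0, 0]},
  ],
)

```text
clock: 16.73
eef_pos: [0.5513, 0.0887, 0.0681]
eef_rot: [-0.006, 1.0, -0.0, 0.0]
force: [-0.2, -0.5, -1.7]
gripper_width: 0.0586
grasp_force: 8.0
```

servo_tool(
  motion=[
    {"xyz": [0, 0, -0.02], "dr": [0, 0, 0]},
    {"xyz": [0, 0, -0.02], "dr": [0, 0, 0]},
    {"xyz": [0, 0, 0], "dr": [0, 0, 0]},
    {"xyz": [0, 0, 0], "dr": [0, 0, 0]},
  ],
)

```text
clock: 17.23
eef_pos: [0.5513, 0.0887, 0.0664]
eef_rot: [-0.006, 1.0, -0.0, -0.0]
force: [-0.4, -0.1, -1.2]
gripper_width: 0.0585
grasp_force: 8.0
```

servo_tool(
  motion=[
    {"xyz": [0, 0, -0.015], "dr": [0, 0, 0]},
    {"xyz": [0, 0, 0], "dr": [0, 0, 0]},
    {"xyz": [0, 0, 0], "dr": [0, 0, 0]},
  ],
)

```text
clock: 17.6
eef_pos: [0.5513, 0.0887, 0.0659]
eef_rot: [-0.006, 1.0, -0.0, 0.0]
force: [0.7, -0.3, -1.9]
gripper_width: 0.0581
grasp_force: 8.0
```

servo_tool(
  motion=[
    {"xyz": [0, 0, -0.012], "dr": [0, 0, 0]},
    {"xyz": [0, 0, 0], "dr": [0, 0, 0]},
    {"xyz": [0, 0, 0], "dr": [0, 0, 0]},
  ],
)

```text
clock: 17.98
eef_pos: [0.5514, 0.0888, 0.0656]
eef_rot: [-0.006, 1.0, 0.0, 0.0]
force: [0.6, -0.1, 0.8]
gripper_width: 0.0585
grasp_force: 8.0
```

Run:
```python
from h import *
st()
```

```text
17.98 [0.5514 0.0888 0.0656] [-0.006  1.     0.     0.   ] F [ 0.6 -0.1  0.8] w 0.0585 g 8.000024647917598
```

servo_tool(
  motion=[
    {"xyz": [0, 0, 0], "dr": [0, 0, 0]},
    {"xyz": [0, 0, 0], "dr": [0, 0, 0]},
    {"xyz": [0, 0, 0], "dr": [0, 0, 0]},
    {"xyz": [0, 0, 0], "dr": [0, 0, 0]},
    {"xyz": [0, 0, 0.2], "dr": [0, 0, 0]},
    {"xyz": [0, 0, 0.4], "dr": [0, 0, 0]},
    {"xyz": [0, 0, 0.6], "dr": [0, 0, 0]},
    {"xyz": [0, 0, 0.7], "dr": [0, 0, 0]},
    {"xyz": [0, 0, 0.7], "dr": [0, 0, 0]},
    {"xyz": [0, 0, 0.5], "dr": [0, 0, 0]},
    {"xyz": [-0.1, -0.4, 0], "dr": [0, 0, 0]},
    {"xyz": [-0.2, -0.8, 0], "dr": [0, 0, 0]},
    {"xyz": [-0.2, -0.9, 0], "dr": [0, 0, 0]},
    {"xyz": [-0.2, -0.9, 0], "dr": [0, 0, 0]},
    {"xyz": [-0.2, -0.9, 0], "dr": [0, 0, 0]},
    {"xyz": [-0.2, -0.9, 0], "dr": [0, 0, 0]},
    {"xyz": [-0.2, -0.9, 0], "dr": [0, 0, 0]},
    {"xyz": [-0.1, -0.4, 0], "dr": [0, 0, 0]},
    {"xyz": [0, 0, 0], "dr": [0, 0, 0]},
  ],
  hand=-0.7,
)

```text
clock: 20.35
eef_pos: [0.4944, -0.1563, 0.1891]
eef_rot: [-0.005, 1.0, 0.0, -0.001]
force: [0.8, -0.8, -1.1]
gripper_width: 0.0791
grasp_force: 0.0
```

Run:
```python
from h import *
st();s=cam('side');c=cam('top')
a=cv2.imread('pics/side0.png');b=np.ascontiguousarray(s['image'][:,:,::-1])
x,y,w,h=300,285,50,70;m=cv2.matchTemplate(b,np.ascontiguousarray(a[y:y+h,x:x+w]),cv2.TM_CCOEFF_NORMED);print('R shift',cv2.minMaxLoc(m)[1],np.array(cv2.minMaxLoc(m)[3])-(x,y))
print('mug',at(c,[[324,224]],.085))
cv2.imwrite('pics/z5.png',np.hstack([crop(s,170,130,200,200,2),crop(c,190,120,200,200,2)]))
```

```text
20.35 [ 0.4944 -0.1563  0.1891] [-0.005  1.     0.    -0.001] F [ 0.8 -0.8 -1.1] w 0.0791 g 0.0
R shift 0.995623767375946 [0 0]
mug [[ 0.44723159 -0.23670932]]
```

View pics/z5.png

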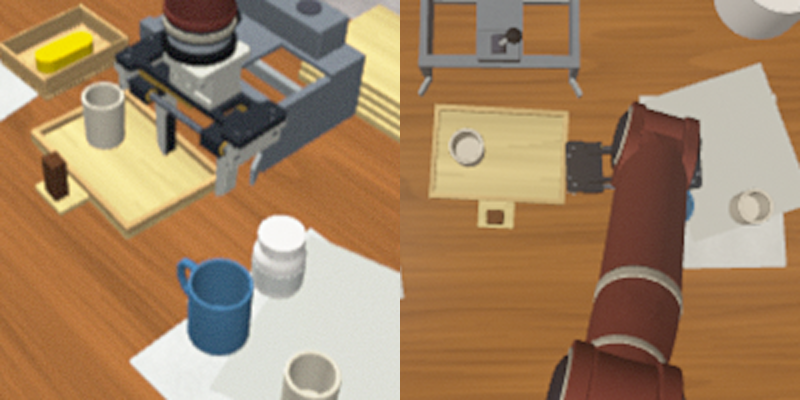

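servo_tool(
  motion=[
    {"xyz": [-0.1, -0.5, 0], "dr": [0, 0, 0]},
    {"xyz": [-0.2, -0.9, 0], "dr": [0, 0, 0]},
    {"xyz": [-0.2, -0.9, 0], "dr": [0, 0, 0]},
    {"xyz": [-0.2, -0.9, 0], "dr": [0, 0, 0]},
    {"xyz": [-0.2, -0.9, 0], "dr": [0, 0, 0]},
    {"xyz": [-0.15, -0.8, 0], "dr": [0, 0, 0]},
    {"xyz": [-0.1, -0.5, 0], "dr": [0, 0, 0]},
    {"xyz": [-0.03, -0.27, 0], "dr": [0, 0, 0]},
    {"xyz": [0, 0, 0], "dr": [0, 0, 0]},
    {"xyz": [0, 0, 0], "dr": [0, 0, 0]},
  ],
  hand=-1,
)

```text
clock: 21.7
eef_pos: [0.449, -0.3804, 0.1893]
eef_rot: [-0.007, 1.0, 0.001, 0.0]
force: [-0.2, -0.2, -0.3]
gripper_width: 0.0928
grasp_force: 0.0
```

Run:
```python
from h import *
s=st();print(np.round(s['joints'],2));s=cam('side')
a=cv2.imread('pics/side0.png');b=np.ascontiguousarray(s['image'][:,:,::-1])
x,y,w,h=300,300,50,55;m=cv2.matchTemplate(b,np.ascontiguousarray(a[y:y+h,x:x+w]),cv2.TM_CCOEFF_NORMED);print('R shift',cv2.minMaxLoc(m)[1],np.array(cv2.minMaxLoc(m)[3])-(x,y))
```

```text
21.7 [ 0.449  -0.3804  0.1893] [-0.007  1.     0.001  0.   ] F [-0.2 -0.2 -0.3] w 0.0928 g 0.0
[ 0.63  0.58  0.06  1.68 -0.04  0.89  2.29]
R shift 0.9729790091514587 [0 0]
```

servo_tool(
  motion=[
    {"xyz": [-0.03, -0.07, -0.5], "dr": [0, 0, 0]},
    {"xyz": [0, 0, -0.7], "dr": [0, 0, 0]},
    {"xyz": [0, 0, -0.7], "dr": [0, 0, 0]},
    {"xyz": [0, 0, -0.5], "dr": [0, 0, 0]},
    {"xyz": [0, 0, -0.45], "dr": [0, 0, 0]},
    {"xyz": [0, 0, -0.3], "dr": [0, 0, 0]},
    {"xyz": [0, 0, -0.15], "dr": [0, 0, 0]},
    {"xyz": [0, 0, -0.05], "dr": [0, 0, 0]},
    {"xyz": [0, 0, 0], "dr": [0, 0, 0]},
    {"xyz": [0, 0, 0], "dr": [0, 0, 0]},
  ],
)

```text
clock: 23.0
eef_pos: [0.4472, -0.3851, 0.0559]
eef_rot: [-0.006, 1.0, -0.0, 0.0]
force: [-0.7, 0.3, 0.0]
gripper_width: 0.0929
grasp_force: 0.0
```

servo_tool(
  motion=[
    {"xyz": [0, 0, 0], "dr": [0, 0, 0]},
    {"xyz": [0, 0, 0], "dr": [0, 0, 0]},
    {"xyz": [0, 0, 0], "dr": [0, 0, 0]},
    {"xyz": [0, 0, 0], "dr": [0, 0, 0]},
    {"xyz": [0, 0, 0], "dr": [0, 0, 0]},
    {"xyz": [0, 0, 0], "dr": [0, 0, 0]},
  ],
  hand=0,
  squeeze=8,
)

```text
clock: 23.75
eef_pos: [0.4469, -0.3847, 0.0553]
eef_rot: [-0.006, 1.0, 0.0, -0.0]
force: [0.1, -0.2, 0.7]
gripper_width: 0.0587
grasp_force: 8.0
```

servo_tool(
  motion=[
    {"xyz": [0, 0, 0.15], "dr": [0, 0, 0]},
    {"xyz": [0, 0, 0.35], "dr": [0, 0, 0]},
    {"xyz": [0, 0, 0.6], "dr": [0, 0, 0]},
    {"xyz": [0, 0, 0.7], "dr": [0, 0, 0]},
    {"xyz": [0, 0, 0.6], "dr": [0, 0, 0]},
    {"xyz": [0, 0, 0.4], "dr": [0, 0, 0]},
    {"xyz": [0.06, 0.22, 0.2], "dr": [0, 0, 0]},
    {"xyz": [0.12, 0.45, 0], "dr": [0, 0, 0]},
    {"xyz": [0.2, 0.7, 0], "dr": [0, 0, 0]},
    {"xyz": [0.24, 0.9, 0], "dr": [0, 0, 0]},
    {"xyz": [0.24, 0.9, 0], "dr": [0, 0, 0]},
    {"xyz": [0.24, 0.9, 0], "dr": [0, 0, 0]},
    {"xyz": [0.24, 0.9, 0], "dr": [0, 0, 0]},
    {"xyz": [0.24, 0.9, 0], "dr": [0, 0, 0]},
    {"xyz": [0.24, 0.9, 0], "dr": [0, 0, 0]},
    {"xyz": [0.2, 0.8, 0], "dr": [0, 0, 0]},
    {"xyz": [0.18, 0.7, 0], "dr": [0, 0, 0]},
    {"xyz": [0.15, 0.5, 0], "dr": [0, 0, 0]},
    {"xyz": [0.09, 0.3, 0], "dr": [0, 0, 0]},
    {"xyz": [0.03, 0.08, 0], "dr": [0, 0, 0]},
  ],
)

```text
clock: 26.25
eef_pos: [0.5452, -0.0175, 0.1748]
eef_rot: [-0.007, 1.0, 0.0, -0.001]
force: [-0.3, -1.3, -2.0]
gripper_width: 0.0586
grasp_force: 8.0
```

servo_tool(
  motion=[
    {"xyz": [0, 0, 0], "dr": [0, 0, 0]},
    {"xyz": [0, 0, 0], "dr": [0, 0, 0]},
  ],
)

```text
clock: 26.5
eef_pos: [0.5454, -0.0201, 0.1753]
eef_rot: [-0.005, 1.0, -0.0, -0.0]
force: [-0.0, 0.6, -1.4]
gripper_width: 0.0585
grasp_force: 8.0
```

Run:
```python
from h import *
st();s=cam('side')
a=cv2.imread('pics/side0.png');b=np.ascontiguousarray(s['image'][:,:,::-1])
x,y,w,h=187,200,28,32;m=cv2.matchTemplate(b,np.ascontiguousarray(a[y:y+h,x:x+w]),cv2.TM_CCOEFF_NORMED);print('post shift',cv2.minMaxLoc(m)[1],np.array(cv2.minMaxLoc(m)[3])-(x,y))
cv2.imwrite('pics/z6.png',crop(s,150,110,180,150,2.5))
```

```text
26.5 [ 0.5454 -0.0201  0.1753] [-0.005  1.    -0.    -0.   ] F [-0.   0.6 -1.4] w 0.0585 g 7.9998544324189425
post shift 0.9968820214271545 [0 0]
```

View pics/z6.png

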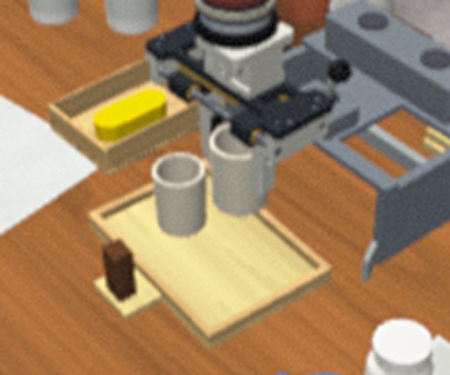

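Run:
```python
from h import *
s=cam('side');print(at(s,[[221.6,178.8]],.086),px(s,[[.5514,.0888,.086]]))
```

```text
[[0.55054004 0.08210731]] [[220.3025985  177.46196268]]
```

servo_tool(
  motion=[
    {"xyz": [0, 0.05, -0.2], "dr": [0, 0, 0]},
    {"xyz": [0, 0, -0.4], "dr": [0, 0, 0]},
    {"xyz": [0, 0, -0.6], "dr": [0, 0, 0]},
    {"xyz": [0, 0, -0.6], "dr": [0, 0, 0]},
    {"xyz": [0, 0, -0.4], "dr": [0, 0, 0]},
    {"xyz": [0, 0, -0.25], "dr": [0, 0, 0]},
    {"xyz": [0, 0, -0.12], "dr": [0, 0, 0]},
    {"xyz": [0, 0, -0.06], "dr": [0, 0, 0]},
    {"xyz": [0, 0, -0.02], "dr": [0, 0, 0]},
    {"xyz": [0, 0, 0], "dr": [0, 0, 0]},
    {"xyz": [0, 0, 0], "dr": [0, 0, 0]},
  ],
)

```text
clock: 27.98
eef_pos: [0.5459, -0.0169, 0.0697]
eef_rot: [-0.006, 1.0, -0.0, 0.0]
force: [0.1, 0.2, -0.8]
gripper_width: 0.0587
grasp_force: 8.0
```

Contact is expected near 0.0663.

servo_tool(
  motion=[
    {"xyz": [0, 0, -0.03], "dr": [0, 0, 0]},
    {"xyz": [0, 0, -0.03], "dr": [0, 0, 0]},
    {"xyz": [0, 0, 0], "dr": [0, 0, 0]},
    {"xyz": [0, 0, 0], "dr": [0, 0, 0]},
  ],
)

```text
clock: 28.48
eef_pos: [0.5457, -0.0169, 0.0669]
eef_rot: [-0.006, 1.0, -0.0, -0.0]
force: [0.9, -0.3, -2.1]
gripper_width: 0.0588
grasp_force: 8.0
```

servo_tool(
  motion=[
    {"xyz": [0, 0, -0.012], "dr": [0, 0, 0]},
    {"xyz": [0, 0, 0], "dr": [0, 0, 0]},
    {"xyz": [0, 0, 0], "dr": [0, 0, 0]},
  ],
)

```text
clock: 28.85
eef_pos: [0.5457, -0.0169, 0.0665]
eef_rot: [-0.006, 1.0, -0.0, -0.0]
force: [0.8, -0.5, -1.3]
gripper_width: 0.0589
grasp_force: 8.0
```

servo_tool(
  motion=[
    {"xyz": [0, 0, -0.01], "dr": [0, 0, 0]},
    {"xyz": [0, 0, 0], "dr": [0, 0, 0]},
    {"xyz": [0, 0, 0], "dr": [0, 0, 0]},
  ],
)

```text
clock: 29.22
eef_pos: [0.5459, -0.0168, 0.0663]
eef_rot: [-0.006, 1.0, -0.0, 0.0]
force: [-0.2, 0.8, 0.9]
gripper_width: 0.0586
grasp_force: 8.0
```

servo_tool(
  motion=[
    {"xyz": [0, 0, 0], "dr": [0, 0, 0]},
  ],
)

```text
clock: 29.35
eef_pos: [0.5458, -0.0168, 0.0663]
eef_rot: [-0.006, 1.0, -0.0, 0.0]
force: [-0.2, -0.3, 2.4]
gripper_width: 0.0588
grasp_force: 8.0
```

servo_tool(
  motion=[
    {"xyz": [0, 0, 0], "dr": [0, 0, 0]},
    {"xyz": [0, 0, 0], "dr": [0, 0, 0]},
    {"xyz": [0, 0, 0], "dr": [0, 0, 0]},
    {"xyz": [0, 0, 0], "dr": [0, 0, 0]},
    {"xyz": [0, 0, 0.2], "dr": [0, 0, 0]},
    {"xyz": [0, 0, 0.4], "dr": [0, 0, 0]},
    {"xyz": [0, 0, 0.6], "dr": [0, 0, 0]},
    {"xyz": [0, 0, 0.7], "dr": [0, 0, 0]},
    {"xyz": [0, 0, 0.7], "dr": [0, 0, 0]},
    {"xyz": [0, 0, 0.5], "dr": [0, 0, 0]},
    {"xyz": [-0.4, 0.2, 0], "dr": [0, 0, -0.15]},
    {"xyz": [-0.6, 0.35, 0], "dr": [0, 0, -0.15]},
    {"xyz": [-0.6, 0.35, 0], "dr": [0, 0, -0.15]},
    {"xyz": [-0.6, 0.35, 0], "dr": [0, 0, -0.15]},
    {"xyz": [-0.4, 0.25, 0], "dr": [0, 0, -0.15]},
    {"xyz": [0, 0, 0], "dr": [0, 0, 0]},
    {"xyz": [0, 0, 0], "dr": [0, 0, 0]},
  ],
  hand=-0.7,
)

```text
clock: 31.48
eef_pos: [0.4429, 0.0427, 0.1909]
eef_rot: [0.033, 0.999, -0.0, 0.001]
force: [0.7, -0.2, -0.1]
gripper_width: 0.0791
grasp_force: 0.0
```

Run:
```python
from h import *
st();c=cam('top');s=cam('side')
cv2.imwrite('pics/z7.png',np.hstack([crop(s,170,120,150,150,2.65),crop(c,180,120,150,150,2.65)]))
```

```text
31.48 [0.4429 0.0427 0.1909] [ 0.033  0.999 -0.     0.001] F [ 0.7 -0.2 -0.1] w 0.0791 g 0.0
```

View pics/z7.png

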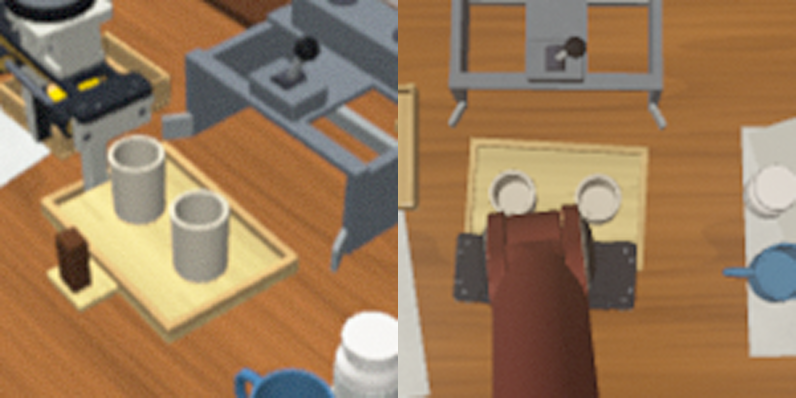

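servo_tool(
  motion=[
    {"xyz": [-0.09, 0.04, -0.5], "dr": [0, 0, 0]},
    {"xyz": [0, 0, -0.7], "dr": [0, 0, 0]},
    {"xyz": [0, 0, -0.7], "dr": [0, 0, 0]},
    {"xyz": [0, 0, -0.6], "dr": [0, 0, 0]},
    {"xyz": [0, 0, -0.4], "dr": [0, 0, 0]},
    {"xyz": [0, 0, -0.25], "dr": [0, 0, 0]},
    {"xyz": [0, 0, -0.1], "dr": [0, 0, 0]},
    {"xyz": [0, 0, 0], "dr": [0, 0, 0]},
    {"xyz": [0, 0, 0], "dr": [0, 0, 0]},
  ],
)

```text
clock: 32.7
eef_pos: [0.4385, 0.0447, 0.0606]
eef_rot: [0.033, 0.999, 0.0, 0.001]
force: [-0.1, -0.1, 0.1]
gripper_width: 0.0793
grasp_force: 0.0
```

servo_tool(
  motion=[
    {"xyz": [0, 0, 0], "dr": [0, 0, 0]},
    {"xyz": [0, 0, 0], "dr": [0, 0, 0]},
    {"xyz": [0, 0, 0], "dr": [0, 0, 0]},
    {"xyz": [0, 0, 0], "dr": [0, 0, 0]},
    {"xyz": [0, 0, 0], "dr": [0, 0, 0]},
    {"xyz": [0, 0, 0], "dr": [0, 0, 0]},
    {"xyz": [0, 0, 0], "dr": [0, 0, 0]},
    {"xyz": [0, 0, 0], "dr": [0, 0, 0]},
  ],
  hand=1,
  squeeze=10,
)

```text
clock: 33.7
eef_pos: [0.4381, 0.0447, 0.0601]
eef_rot: [0.033, 0.999, -0.0, -0.0]
force: [-0.2, 0.3, 0.0]
gripper_width: 0.028
grasp_force: 10.0
```

servo_tool(
  motion=[
    {"xyz": [0.03, -0.01, 0], "dr": [0, 0, 0.02]},
    {"xyz": [0.05, -0.02, 0], "dr": [0, 0, 0.04]},
    {"xyz": [0.05, -0.03, 0], "dr": [0, 0, 0.06]},
    {"xyz": [0.05, -0.04, 0], "dr": [0, 0, 0.08]},
    {"xyz": [0.05, -0.04, 0], "dr": [0, 0, 0.08]},
    {"xyz": [0.05, -0.04, 0], "dr": [0, 0, 0.08]},
    {"xyz": [0.05, -0.03, 0], "dr": [0, 0, 0.06]},
    {"xyz": [0.05, -0.02, 0], "dr": [0, 0, 0.04]},
    {"xyz": [0.03, -0.01, 0], "dr": [0, 0, 0.01]},
    {"xyz": [0, 0, 0], "dr": [0, 0, 0]},
  ],
)

```text
clock: 34.95
eef_pos: [0.4548, 0.0349, 0.06]
eef_rot: [0.008, 1.0, -0.0, 0.0]
force: [-2.7, 0.0, 2.6]
gripper_width: 0.0279
grasp_force: 10.0
```

Run:
```python
from h import *
st();c=cam('top');s=cam('side')
cv2.imwrite('pics/z8.png',np.hstack([crop(s,170,120,150,150,2.65),crop(c,180,120,150,150,2.65)]))
```

```text
34.95 [0.4548 0.0349 0.06  ] [ 0.008  1.    -0.     0.   ] F [-2.7  0.   2.6] w 0.0279 g 9.999604672193527
```

View pics/z8.png

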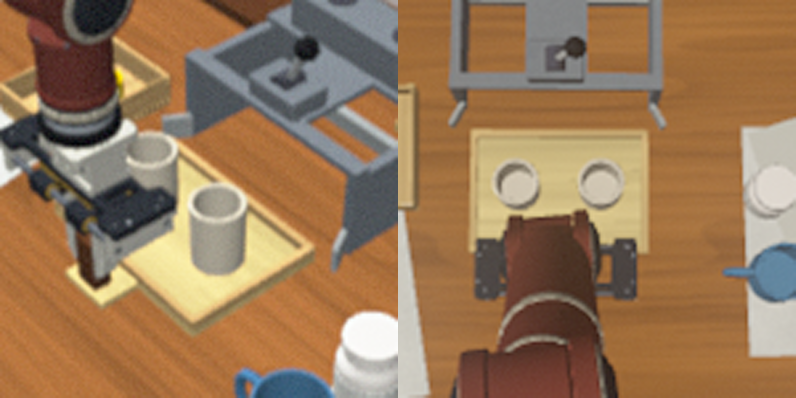

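Run:
```python
from h import *
c=cam('top');q=at(c,[[207.2,169.0],[274.4,169.2]],.023);print(q,q.mean(0))
```

```text
[[ 0.64717721  0.14825088]
 [ 0.64314554 -0.08398239]] [0.64516137 0.03213425]
```

servo_tool(
  motion=[
    {"xyz": [0.05, 0.02, 0], "dr": [0, 0, 0]},
    {"xyz": [0.1, 0.02, 0], "dr": [0, 0, 0]},
    {"xyz": [0.15, 0.02, 0], "dr": [0, 0, 0]},
    {"xyz": [0.2, 0, 0], "dr": [0, 0, 0]},
    {"xyz": [0.2, 0, 0], "dr": [0, 0, 0]},
    {"xyz": [0.2, 0, 0], "dr": [0, 0, 0]},
    {"xyz": [0.2, 0, 0], "dr": [0, 0, 0]},
    {"xyz": [0.2, 0, 0], "dr": [0, 0, 0]},
    {"xyz": [0.2, 0, 0], "dr": [0, 0, 0]},
    {"xyz": [0.2, 0, 0], "dr": [0, 0, 0]},
    {"xyz": [0.2, 0, 0], "dr": [0, 0, 0]},
    {"xyz": [0.2, 0, 0], "dr": [0, 0, 0]},
    {"xyz": [0.2, -0.01, 0], "dr": [0, 0, 0]},
    {"xyz": [0.2, -0.01, 0], "dr": [0, 0, 0]},
    {"xyz": [0.2, -0.01, 0], "dr": [0, 0, 0]},
    {"xyz": [0.2, -0.01, 0], "dr": [0, 0, 0]},
    {"xyz": [0.15, 0, 0], "dr": [0, 0, 0]},
    {"xyz": [0.1, 0, 0], "dr": [0, 0, 0]},
    {"xyz": [0.05, 0, 0], "dr": [0, 0, 0]},
    {"xyz": [0, 0, 0], "dr": [0, 0, 0]},
  ],
)

```text
clock: 37.6
eef_pos: [0.5829, 0.0359, 0.0601]
eef_rot: [0.008, 1.0, -0.0, 0.0]
force: [-2.3, -0.5, 1.9]
gripper_width: 0.0279
grasp_force: 10.0
```

servo_tool(
  motion=[
    {"xyz": [0.05, 0, 0], "dr": [0, 0, 0]},
    {"xyz": [0.1, 0, 0], "dr": [0, 0, 0]},
    {"xyz": [0.15, -0.01, 0], "dr": [0, 0, 0]},
    {"xyz": [0.15, -0.01, 0], "dr": [0, 0, 0]},
    {"xyz": [0.15, 0, 0], "dr": [0, 0, 0]},
    {"xyz": [0.12, 0, 0], "dr": [0, 0, 0]},
    {"xyz": [0.1, 0, 0], "dr": [0, 0, 0]},
    {"xyz": [0.05, 0, 0], "dr": [0, 0, 0]},
    {"xyz": [0.03, 0, 0], "dr": [0, 0, 0]},
    {"xyz": [0, 0, 0], "dr": [0, 0, 0]},
  ],
)

```text
clock: 38.85
eef_pos: [0.6187, 0.0351, 0.0601]
eef_rot: [0.008, 1.0, -0.0, 0.0]
force: [-2.9, 0.2, 3.2]
gripper_width: 0.0281
grasp_force: 10.0
```

servo_tool(
  motion=[
    {"xyz": [0.03, 0, 0], "dr": [0, 0, 0]},
    {"xyz": [0.04, 0, 0], "dr": [0, 0, 0]},
    {"xyz": [0.04, 0, 0], "dr": [0, 0, 0]},
    {"xyz": [0.03, 0, 0], "dr": [0, 0, 0]},
    {"xyz": [0, 0, 0], "dr": [0, 0, 0]},
  ],
)

```text
clock: 39.48
eef_pos: [0.6244, 0.0351, 0.0601]
eef_rot: [0.008, 1.0, -0.0, 0.0]
force: [-2.0, -0.2, 4.8]
gripper_width: 0.0279
grasp_force: 10.0
```

servo_tool(
  motion=[
    {"xyz": [0.02, 0, 0], "dr": [0, 0, 0]},
    {"xyz": [0.025, 0, 0], "dr": [0, 0, 0]},
    {"xyz": [0.025, 0, 0], "dr": [0, 0, 0]},
    {"xyz": [0, 0, 0], "dr": [0, 0, 0]},
    {"xyz": [0, 0, 0], "dr": [0, 0, 0]},
  ],
)

```text
clock: 40.1
eef_pos: [0.6272, 0.0351, 0.0601]
eef_rot: [0.008, 1.0, -0.0, 0.0]
force: [-3.0, 0.4, 3.9]
gripper_width: 0.0281
grasp_force: 10.0
```

servo_tool(
  motion=[
    {"xyz": [0.02, 0, 0], "dr": [0, 0, 0]},
    {"xyz": [0.025, 0, 0], "dr": [0, 0, 0]},
    {"xyz": [0, 0, 0], "dr": [0, 0, 0]},
    {"xyz": [0, 0, 0], "dr": [0, 0, 0]},
  ],
)

```text
clock: 40.6
eef_pos: [0.6288, 0.0351, 0.0601]
eef_rot: [0.008, 1.0, -0.0, 0.0]
force: [-4.0, -0.7, 5.2]
gripper_width: 0.0281
grasp_force: 10.0
```

servo_tool(
  motion=[
    {"xyz": [0.025, 0, 0], "dr": [0, 0, 0]},
    {"xyz": [0.025, 0, 0], "dr": [0, 0, 0]},
    {"xyz": [0, 0, 0], "dr": [0, 0, 0]},
    {"xyz": [0, 0, 0], "dr": [0, 0, 0]},
  ],
)

```text
clock: 41.1
eef_pos: [0.6293, 0.0352, 0.0601]
eef_rot: [0.008, 1.0, -0.0, -0.002]
force: [-5.8, -0.7, 8.1]
gripper_width: 0.0278
grasp_force: 10.0
```

servo_tool(
  motion=[
    {"xyz": [0.025, 0, 0], "dr": [0, 0, 0]},
    {"xyz": [0, 0, 0], "dr": [0, 0, 0]},
    {"xyz": [0, 0, 0], "dr": [0, 0, 0]},
  ],
)

```text
clock: 41.48
eef_pos: [0.6294, 0.0352, 0.06]
eef_rot: [0.008, 1.0, -0.0, -0.003]
force: [-8.2, -0.2, 8.2]
gripper_width: 0.0278
grasp_force: 10.0
```

servo_tool(
  motion=[
    {"xyz": [0.02, 0, 0], "dr": [0, 0, 0]},
    {"xyz": [0, 0, 0], "dr": [0, 0, 0]},
  ],
)

```text
clock: 41.72
eef_pos: [0.6296, 0.0351, 0.0599]
eef_rot: [0.009, 1.0, -0.0, -0.003]
force: [-7.9, 0.2, 8.9]
gripper_width: 0.028
grasp_force: 10.0
```

servo_tool(
  motion=[
    {"xyz": [0, 0, 0], "dr": [0, 0, 0]},
    {"xyz": [0, 0, 0], "dr": [0, 0, 0]},
    {"xyz": [0, 0, 0], "dr": [0, 0, 0]},
    {"xyz": [0, 0, 0], "dr": [0, 0, 0]},
  ],
  hand=-0.2,
)

```text
clock: 42.22
eef_pos: [0.6329, 0.0351, 0.0599]
eef_rot: [0.008, 1.0, -0.0, 0.0]
force: [-1.4, 0.3, -0.9]
gripper_width: 0.0558
grasp_force: 0.0
```

servo_tool(
  motion=[
    {"xyz": [-0.08, 0, 0.3], "dr": [0, 0, 0]},
    {"xyz": [0, 0, 0.6], "dr": [0, 0, 0]},
    {"xyz": [0, 0, 0.8], "dr": [0, 0, 0]},
    {"xyz": [-0.5, 0, 0.8], "dr": [0, 0, 0]},
    {"xyz": [-0.9, 0, 0.9], "dr": [0, 0, 0]},
    {"xyz": [-0.9, 0, 0.8], "dr": [0, 0, 0]},
    {"xyz": [-0.6, 0, 0.8], "dr": [0, 0, 0]},
    {"xyz": [0, 0, 0], "dr": [0, 0, 0]},
    {"xyz": [0, 0, 0], "dr": [0, 0, 0]},
  ],
  hand=1,
)

```text
clock: 43.35
eef_pos: [0.5135, 0.0351, 0.2601]
eef_rot: [0.008, 1.0, 0.0, 0.0]
force: [0.8, -0.3, -0.5]
gripper_width: 0.0004
grasp_force: 0.0
```

Run:
```python
from h import *
st();c=cam('top');s=cam('side')
cv2.imwrite('pics/z9.png',np.hstack([crop(s,205,90,160,130,2.5),crop(c,175,85,160,130,2.5)]))
print('pred top: near rim corners home',px(c,[[.6595,.150,.023],[.6554,-.08,.023]]),'post',px(c,[[.6297,.0349,.073]]))
```

```text
43.35 [0.5135 0.0351 0.2601] [0.008 1.    0.    0.   ] F [ 0.8 -0.3 -0.5] w 0.0004 g 0.0
pred top: near rim corners home [[206.69715032 165.51218526]
 [273.16697274 165.74556316]] post [[239.7261839  170.68660084]]
```

View pics/z9.png

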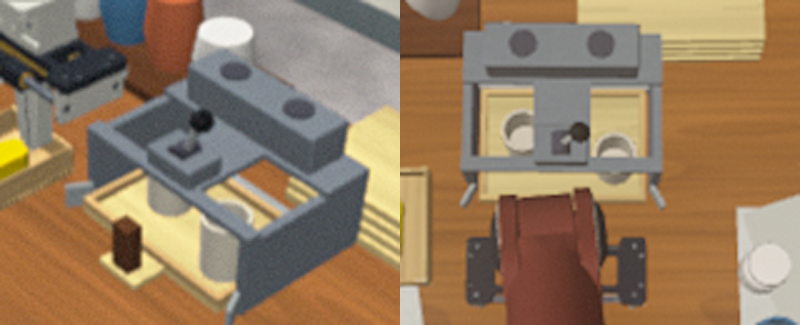

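Run:
```python
from h import *
c=cam('top');im=c['image'].astype(int)
print('beakers',at(c,[[223,138.2],[261,147]],.086))
g=im[...,1]
for u in (209,211,213,266,268,270):
    col=g[156:174,u]; d=np.diff(col.astype(float)); i=d.argmin(); w=-np.clip(d[i-1:i+2],None,0); v=156+.5+(np.arange(i-1,i+2)*w).sum()/w.sum(); print(u,round(v,2),at(c,[[u,v]],.018).round(4), at(c,[[u,v]],.005).round(4))
```

```text
beakers [[ 0.73842697  0.0892343 ]
 [ 0.70647738 -0.03712253]]
209 164.4 [[0.6644 0.1425]] [[0.6672 0.1438]]
211 164.38 [[0.6644 0.1356]] [[0.6672 0.1368]]
213 164.25 [[0.6647 0.1287]] [[0.6675 0.1298]]
266 164.57 [[ 0.661  -0.0555]] [[ 0.6637 -0.056 ]]
268 164.5 [[ 0.6611 -0.0624]] [[ 0.6639 -0.0631]]
270 164.56 [[ 0.6608 -0.0694]] [[ 0.6636 -0.0701]]
```

servo_tool(
  motion=[
    {"xyz": [0.4, -0.25, 0], "dr": [0, 0, 0]},
    {"xyz": [0.8, -0.4, 0], "dr": [0, 0, 0]},
    {"xyz": [0.9, -0.4, 0], "dr": [0, 0, 0]},
    {"xyz": [0.9, -0.4, 0], "dr": [0, 0, 0]},
    {"xyz": [0.9, -0.4, 0], "dr": [0, 0, 0]},
    {"xyz": [0.7, -0.28, 0], "dr": [0, 0, 0]},
    {"xyz": [0.34, 0, 0], "dr": [0, 0, 0]},
    {"xyz": [0, 0, -0.3], "dr": [0, 0, 0]},
    {"xyz": [0, 0, -0.5], "dr": [0, 0, 0]},
    {"xyz": [0, 0, -0.4], "dr": [0, 0, 0]},
    {"xyz": [0, 0, -0.25], "dr": [0, 0, 0]},
    {"xyz": [0, 0, -0.1], "dr": [0, 0, 0]},
    {"xyz": [0, 0, 0], "dr": [0, 0, 0]},
  ],
)

```text
clock: 45.12
eef_pos: [0.711, -0.05, 0.1982]
eef_rot: [0.008, 1.0, -0.0, 0.0]
force: [0.1, -0.2, 0.9]
gripper_width: 0.0004
grasp_force: 0.0
```

servo_tool(
  motion=[
    {"xyz": [0, 0.2, 0], "dr": [0, 0, 0]},
    {"xyz": [0, 0.25, 0], "dr": [0, 0, 0]},
    {"xyz": [0, 0.25, 0], "dr": [0, 0, 0]},
    {"xyz": [0, 0.25, 0], "dr": [0, 0, 0]},
    {"xyz": [0, 0.25, 0], "dr": [0, 0, 0]},
    {"xyz": [0, 0.25, 0], "dr": [0, 0, 0]},
    {"xyz": [0, 0.2, 0], "dr": [0, 0, 0]},
    {"xyz": [0, 0.15, 0], "dr": [0, 0, 0]},
    {"xyz": [0, 0, 0], "dr": [0, 0, 0]},
  ],
)

```text
clock: 46.25
eef_pos: [0.7106, 0.0235, 0.1976]
eef_rot: [0.008, 1.0, 0.001, -0.001]
force: [-0.1, -0.1, 0.1]
gripper_width: 0.0002
grasp_force: 0.0
```

servo_tool(
  motion=[
    {"xyz": [0, 0.1, 0], "dr": [0, 0, 0]},
    {"xyz": [0, 0.1, 0], "dr": [0, 0, 0]},
    {"xyz": [0, 0.08, 0], "dr": [0, 0, 0]},
    {"xyz": [0, 0, 0], "dr": [0, 0, 0]},
    {"xyz": [0, 0, 0], "dr": [0, 0, 0]},
  ],
)

```text
clock: 46.88
eef_pos: [0.711, 0.0336, 0.1983]
eef_rot: [0.008, 1.0, 0.0, 0.0]
force: [0.3, 0.1, -0.6]
gripper_width: 0.0006
grasp_force: 0.0
```

Run:
```python
from h import *
st();s=cam('side')
cv2.imwrite('pics/z10.png',crop(s,230,80,120,100,4))
print(px(s,[[.7107,.0335+.0288,.1826],[.7107,.0335-.0288,.1826]]))
```

```text
46.88 [0.711  0.0336 0.1983] [0.008 1.    0.    0.   ] F [ 0.3  0.1 -0.6] w 0.0006 g 0.01904383418150246
[[271.38072678 129.71711628]
 [286.36135646 139.02457421]]
```

View pics/z10.png

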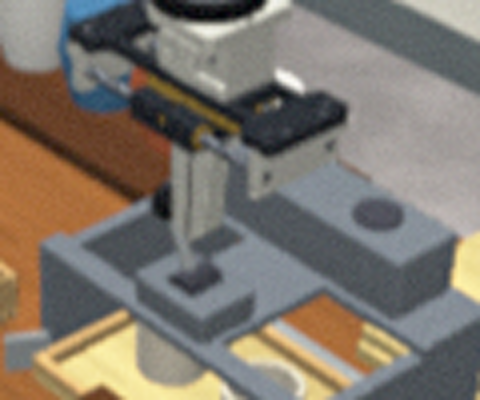

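servo_tool(
  motion=[
    {"xyz": [0, 0.05, 0], "dr": [0, 0, 0]},
    {"xyz": [0, 0.05, 0], "dr": [0, 0, 0]},
    {"xyz": [0, 0, 0], "dr": [0, 0, 0]},
  ],
)

```text
clock: 47.3
eef_pos: [0.711, 0.0348, 0.1982]
eef_rot: [0.009, 1.0, -0.002, 0.0]
force: [-0.3, -4.8, 1.1]
gripper_width: 0.0006
grasp_force: 2.4
```

servo_tool(
  motion=[
    {"xyz": [0, 0.03, 0], "dr": [0, 0, 0]},
    {"xyz": [0, 0.02, 0], "dr": [0, 0, 0]},
    {"xyz": [0, 0, 0], "dr": [0, 0, 0]},
  ],
)

```text
clock: 47.68
eef_pos: [0.7111, 0.0349, 0.1982]
eef_rot: [0.01, 1.0, -0.003, 0.0]
force: [0.4, -6.9, 0.7]
gripper_width: 0.0002
grasp_force: 3.5
```

servo_tool(
  motion=[
    {"xyz": [0, -0.4, 0], "dr": [0, 0, 0]},
    {"xyz": [0, -0.4, 0], "dr": [0, 0, 0]},
    {"xyz": [0, -0.2, 0.5], "dr": [0, 0, 0]},
    {"xyz": [0, 0, 0.8], "dr": [0, 0, 0]},
    {"xyz": [0, 0, 0.8], "dr": [0, 0, 0]},
    {"xyz": [-0.8, -0.5, 0.5], "dr": [0, 0, 0]},
    {"xyz": [-0.9, -0.5, 0], "dr": [0, 0, 0]},
    {"xyz": [-0.9, -0.5, 0], "dr": [0, 0, 0]},
    {"xyz": [-0.9, -0.5, 0], "dr": [0, 0, 0]},
    {"xyz": [-0.9, -0.5, 0], "dr": [0, 0, 0]},
    {"xyz": [-0.4, -0.3, 0], "dr": [0, 0, 0]},
    {"xyz": [0, 0, 0], "dr": [0, 0, 0]},
  ],
)

```text
clock: 49.18
eef_pos: [0.5189, -0.1137, 0.3026]
eef_rot: [0.009, 1.0, 0.0, 0.001]
force: [0.7, 1.0, 0.0]
gripper_width: 0.0005
grasp_force: 0.0
```

Run:
```python
from h import *
st();c=cam('top');s=cam('side')
cv2.imwrite('pics/z11.png',np.hstack([crop(s,165,90,200,190,2),crop(c,140,85,200,190,2)]))
```

```text
49.17 [ 0.5189 -0.1137  0.3026] [0.009 1.    0.    0.001] F [0.7 1.  0. ] w 0.0005 g 0.0
```

View pics/z11.png

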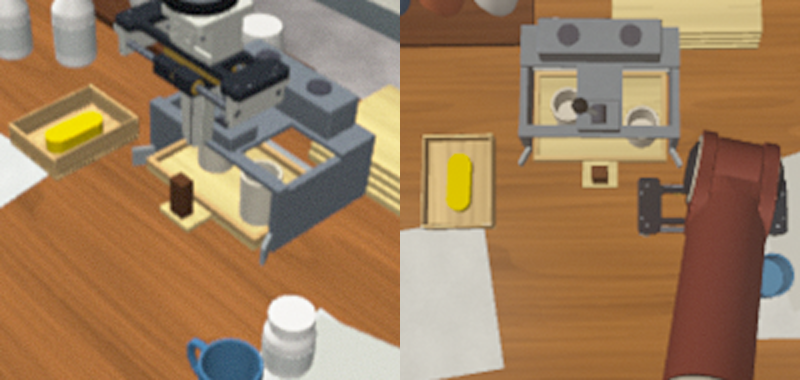

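Run:
```python
from h import *
c=cam('top')
def knob(im):
    m=np.zeros(im.shape[:2],bool);m[125:150,220:260]=im[125:150,220:260].max(2)<62
    n,l,st_,ce=cv2.connectedComponentsWithStats(m.astype(np.uint8));i=1+st_[1:,4].argmax();return ce[i],st_[i,4]
for im in (cv2.imread('pics/top0.png'),c['image']):
    k,a=knob(im);print(k,a,at(c,[k],.1826))
print(px(c,[[.7107,.0335+.0288,.1826],[.7107,.0335-.0288,.1826]]))
```

```text
[246.62857143 137.4       ] 35 [[0.71280405 0.0099315 ]]
[230.14285714 137.5       ] 14 [[0.71317655 0.06104637]]
[[229.74425825 138.27976732]
 [248.32451004 138.03544158]]
```

Run:
```python
from h import *
c=cam('top')
for im in (cv2.imread('pics/top0.png')[...,::-1],c['image']):
  for t in (50,62,75):
    m=(im[125:150,220:260].max(2)<t).astype(np.uint8);k=max(cv2.findContours(m,0,1)[0],key=cv2.contourArea);(u,v),rad=cv2.minEnclosingCircle(k);print(t,round(u+220,1),round(v+125,1),round(rad,1),at(c,[[u+220,v+125]],.1826).round(4))
```

```text
50 248.5 139.5 0.7 [[0.706  0.0042]]
62 246.5 137.5 3.5 [[0.7125 0.0103]]
75 246.6 137.4 3.7 [[0.7129 0.0099]]Traceback (most recent call last):
  File "<stdin>", line 5, in <module>
ValueError: max() iterable argument is empty
```

Run:
```python
from h import *
c=cam('top');a=cv2.imread('pics/top0.png')[...,::-1]
print(c['image'][131:145,223:245].max(2)); print(a[131:145,238:254].max(2))
```

```text
[[125 128 132 139 159 149 137 137 139 138 137 137 137 138 138 138 136 137
  138 137 138 137]
 [127 129 133 143 153 146 140 139 139 137 139 137 136 139 138 137 137 137
  137 136 136 138]
 [127 128 134 144 145 132 121 119 126 137 140 138 138 137 139 136 136 135
  136 138 137 139]
 [124 123 128 133 108  82  75  64  87 112 128 131 131 131 130 130 130 131
  131 130 132 132]
 [163 175 165 122  72  63  65  62  60  65 105 126 128 127 126 128 129 128
  129 128 126 126]
 [206 216 190 118  65  67  68  63  60  56  90 127 140 134 129 127 126 126
  127 129 135 137]
 [210 214 169  74  70  74  68  66  62  62  74 124 133 115 109 105 100  95
   93 101 126 137]
 [210 213 173  86  66  71  66  68  64  59  67 112 112  95  96  98  95  91
   84  69 117 137]
 [208 211 197 135  57  65  67  66  63  60  79 104 106  97  98  98  97  91
   82  71 117 138]
 [208 209 213 181  98  58  61  60  59  64  90 110 116 116 109 100  96  92
   84  73 117 138]
 [208 209 211 205 162  98  79  71  92 106 118 116 111 115 117 110  97  93
   84  73 116 138]
 [209 209 210 213 197 154 113 111 130 140 140 130 114 104 109 105  97  93
   
[... 441 characters left out ...]
  55  78 108 132 150 161 159]
 [120 120 120 122 118  92  62  55  55  53  47  62 101 150 165 162]
 [119 119 117 119 108  75  57  61  60  58  50  48  66 144 163 161]
 [ 97  93  88  85  77  58  60  65  63  58  54  50  64 140 161 159]
 [ 89  89  80  79  80  66  59  59  58  59  55  52  53 142 165 163]
 [ 90  83  85 118 134  96  53  56  55  57  52  47  69 143 163 161]
 [ 90 100 126 154 156 117  62  55  53  52  49  53 102 143 154 153]
 [ 89 119 150 152 131 112 103  89  70  62  86  89 122 144 150 151]
 [ 90 101 120 116  82 110 133 124 111 105 125 118 125 141 149 149]
 [ 89  90  85  75  63 108 130 131 130 131 131 115 123 141 152 149]
 [ 90  89  85  72  64 110 130 129 129 129 129 114 120 142 150 148]]
```

```bash
python3 -c "
from bench import r
print(r.sign_off())"
```

```text
the job is handed in; nothing more can be done
None
```

I handed the job in at about 49 s: the scraper is in the caddy, both beakers (only two were present) stand on the tray pushed home against the stop, and the switch, thrown last, met its end stop. One beaker ended up about 3 cm from where I had set it, but the pictures show it still upright on the tray.

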